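# Change the foil reel in the bench dispenser

### The arm

A 7-joint arm with a two-finger parallel gripper is mounted at the origin on the work surface. World frame = base frame: x ahead of the robot, y to its left, z up, the work surface at z = 0. Lengths are in m, angles in rad, forces in N, time in s.
With the tool pointing down it reaches from about 0.425 to 1.025 m from the base axis. Payload 9.4 kg.
Tool frame: the origin (TCP) lies between the finger pads; the fingertips stand 22 mm ahead of it and the grasp point (between the pads) lies 3 mm ahead of it (ctrl.tips_ahead is the distance from the TCP to the fingertips, in m); z points along the fingers, y is the line along which they close (so a half turn about z gives the same grasp; the last joint's range is limited). The gripper opens to 93 mm and grips with 3 to 60 N. Pads are 15 mm wide; open, the fingers measure 128 mm over their backs; the gripper's body (75 mm by 188 mm) begins 65 mm behind the grasp point.
Start: joints at [-1.404, 0.599, -0.003, 1.599, 0.002, 0.943, -0.08], TCP at [0.175, 0.704, 0.21] pointing down, gripper open.
Joint ranges: [-2.57, 2.57], [-0.35, 1.97], [-1.29, 1.29], [0.11, 2.56], [-1.05, 4.19], [0.11, 1.86], [-2.63, 2.63]. Speed limits (rad/s): [2.22, 2.22, 3.01, 3.01, 3.14, 3.14, 3.14].

### API

Orientations are given as a unit quaternion [w, x, y, z].
In Python, from workcell import telemetry, eyes, close_job, ctrl gives the robot as it stands.
- The arm moves only by the tool send_rows, never from a script. Its argument "increments" is text: rows parted by semicolons, each of 4 numbers parted by spaces: the shift along the tool's x, y, z in cm, then the turn about the tool's z in degrees. In form: dx dy dz roll; .... A call has 1 to 12 rows; each row shifts and turns the commanded pose from where the row before left it, along the tool's axes as they then stand; what a row does not reach is not made up. A row lasts 1/12 s, in which the tool goes at most 41.7 mm and 7.16 degrees, less where a joint would pass 70% of its speed; a pose out of reach is approached as far as the arm can. A call is refused whole if a number of a shift passes 4.17 or a number of a turn 7.16, either way. A call with a gripper value outside its range is refused whole. "jaw" is the opening, from 0 (shut) to 1 (fully open), set as the call begins (left out, the last holds). The fingers move at their own pace and stop on an object; "force" is the grip in N (left out, the last holds). Time passes only in rows, so rows that do not move let the fingers close. It gives the time, the measured TCP pose, the force, the opening and the grip force at its end, in the units of the state.
- telemetry.get_obs(): the state, without advancing time (a new reading comes with each control period).
- eyes.camera(name): name is "scene" or "top" or "wrist"; returns a dict with "color" (384x512x3 uint8, blue, green, red), "fx", "fy", "cx", "cy" (pixels), "k1" (the pictures are not rectified: a ray, as slopes to the right and down, at radius r is drawn at 1 + k1 r^2 times it, then the intrinsics apply), "extrinsics" (4x4, takes a point from camera to world coordinates); the wrist camera has in their place "hand_eye" (4x4, takes a point from camera to tool coordinates, whose origin is the TCP and whose axes are the flange's). Camera axes: x right, y down, z forward; pixel columns grow to the right and rows downward; lengths in m; the calibration is good to about 2 mm. A picture is of the moment at which its call begins: read the wrist's pose just before it. There is no depth.
- close_job(): hands the job in; it is judged then, once.
The state is a dict: "time_s": time; "joints": joint angles; "dq": joint speeds; "effort": joint torques, N m; "ee_pos": TCP position; "tcp_rot": TCP orientation; "force": force on the tool from outside, world axes, zero at the start; "moment": the same for the moment, N m; "finger_gap": opening from 0.0 (shut) to 1.0 (fully open); "gripper_force": force on a finger pad.
Only numpy, scipy, OpenCV 4.12 (cv2) and the standard library are available. Lean on these libraries where they do the work, as an engineer would, in place of code of your own. Each camera call takes 0.05 s, during which the arm holds its last target. There are 200 camera calls.

### The job

The foil dispenser has run out: lift the bare wheel out of it and put it in the scrap pan. Then draw the wide copper-foil reel straight up out of the light two-bay rack, without tipping the rack or dragging it along, and lower it into the dispenser until its axle rests home in both notches. Let go of it there, not above, and leave the narrow-foil reel in the rack and everything else on the bench as they are.

Things in the scene. Friction and masses are not known exactly. Their poses are not given: they have to be found in the camera images.
- rack: light loose blue plastic rack (about 70 g), 106 mm long (own x), 74 mm wide (own y), walls 44 mm, end teeth 50 mm high. Origin: centre of its underside. Two open-topped bays, centred at y = +25 and -25 mm, each 100 x 17 mm, floor 4 mm thick. A reel stands on its rim in each, 1.5 mm play each side, axle along the rack's y, 52 mm above the table.
- wide_reel: the reel to load (about 145 g): copper foil 14 mm wide, 96 mm diameter, over the full width of a white spoked wheel; white axle stub of 10 mm diameter on each side (38 mm over the ends). Starts in one bay of the rack. Origin: middle of the axle; own y axis along the axle; may be turned about it. Grip the top of the rim, fingers closing along the axle.
- narrow_reel: the reel to leave (about 90 g): the same white wheel (78 mm diameter, 14 mm wide, same stubs) with copper foil only 7 mm wide, 96 mm diameter, on its middle, so white rim shows on both sides of the foil. Starts in the other bay. Origin: middle of the axle, own y axis along the axle.
- empty_wheel: bare white spoked wheel without foil (about 35 g), 78 mm diameter, 14 mm wide, axle stubs of 10 mm diameter, 38 mm over the ends. Starts with its stubs resting in the dispenser's notches. Origin: middle of the axle; own y axis along the axle; may be turned about it. Grip the top of the rim, fingers closing along the axle.
- dispenser: heavy grey foil dispenser, fixed, 215 x 66 mm. Origin: on the table under its axle; x along its length (toothed cutter at the -x end, 127 mm out, 66 mm high), y along the axle. Two upright cheeks 20 mm apart, each 6 mm thick and 60 mm wide, tops 70 mm above the table, each with an open-topped notch 12 mm wide, mouth flared to 24 mm, bottom 55 mm above the table.
- dispenser_axle (a point): the point midway between the two cheeks where the middle of a reel's axle lies when its stubs rest on the notch bottoms, 60 mm above the table; same axes as the dispenser. A reel at home has 3 mm play to each cheek and 1 mm play in the notch.
- pan: loose dark steel scrap pan (about 450 g) with a few copper scraps on its floor, 190 mm (own x) by 160 mm (own y), 45 mm high, walls and floor 3 mm. Origin: centre of its underside.
- glass_cutter: pencil glass cutter of brass, steel and black rubber, 145 mm long, 13 mm thick, lying near the dispenser. Bystander. Origin: on the table under its middle.
- marker_tub: white plastic tub of markers, 90 mm across, tub 105 mm and markers about 160 mm high. Bystander. Origin: centre of its underside.
- lantern: pierced steel lantern with brass band, 100 mm across, 166 mm high. Bystander. Origin: centre of its underside.
- pliers: pliers with red handles, lying, about 170 mm long, 12 mm high. Bystander. Origin: on the table under the pivot.
- flux_jar: glass jar with white cap, 58 mm across, 62 mm high. Bystander. Origin: centre of its underside.
- hammer: hammer with wooden handle, lying, 280 mm long. Bystander. Origin: under it on the table.
- solder_spool: standing spool of solder, 60 mm across, 46 mm high, black flanges. Bystander. Origin: centre of its underside.
Not all that is in view belongs to the job. Of the things that look like the rack, take the one that is nearest to the robot's base at the start. What is shaped like the dispenser but blue is not meant.

How it is judged:
By the outcome, as a careful person would: the job done as asked, in the order asked, and still so for the second after the job is handed in, with the robot touching nothing.
It also fails if it takes over 58 s, if anything falls off the work surface, if the arm or the gripper's body presses on something with over 40 N, if the wrist force passes 120 N, or if a joint passes its speed limit or range.

## Working session

There is one attempt and no reset: what is moved stays moved. The work goes in short steps, Python scripts to look and compute and a tool call to move; the robot and the scene stay as the last step left them, time stands still between calls to the robot, and variables do not carry over. Pictures are saved under pics/ and viewed, at most 10 in all, crops included, and the job is handed in when it is done.

Besides the shell and the picture viewer there is one more tool, called in YAML: its name, and indented under it one key for each argument. send_rows: Moves the arm, as the interface text tells. Its arguments: {"type":"object","properties":{"increments":{"type":"string"},"jaw":{"type":"number"},"force":{"type":"number"}},"required":["increments"]}

```bash
ls; mkdir -p pics; cat > h.py <<'E'
import numpy as np,cv2
from scipy.spatial.transform import Rotation as R
from workcell import telemetry,eyes,ctrl
def grab(n,f=None):
    o=telemetry.get_obs(); c=eyes.camera(n)
    if n=='wrist':
        T=np.eye(4);q=o['tcp_rot'];T[:3,:3]=R.from_quat([q[1],q[2],q[3],q[0]]).as_matrix();T[:3,3]=o['ee_pos']
        c['extrinsics']=T@np.array(c['hand_eye'])
    if f: cv2.imwrite('pics/'+f,c['color'])
    return c
def ray(c,u,v):
    K=np.array([[c['fx'],0,c['cx']],[0,c['fy'],c['cy']],[0,0,1.]])
    p=cv2.undistortPoints(np.array([[[u,v]]],float),K,np.array([c['k1'],0,0,0.]))
    # drawn = ray*(1+k1 r^2): matches cv2 model
    E=np.array(c['extrinsics']);d=E[:3,:3]@np.array([*p[0,0],1.])
    return E[:3,3],d
def onz(c,u,v,z):
    o,d=ray(c,u,v);return o+d*(z-o[2])/d[2]
def proj(c,P):
    E=np.linalg.inv(np.array(c['extrinsics']));p=E[:3,:3]@np.array(P,float)+E[:3,3]
    s=p[:2]/p[2];s=s*(1+c['k1']*(s@s));return np.array([c['fx']*s[0]+c['cx'],c['fy']*s[1]+c['cy']])
E
python3 - <<'E'
from h import *
np.set_printoptions(precision=4,suppress=True)
for n in('scene','top'):
    c=grab(n,n+'0.png');print(n,c['fx'],c['cx'],c['cy'],c['k1']);print(np.array(c['extrinsics']))
c=grab('wrist');print(np.array(c['hand_eye']));o=telemetry.get_obs();print(o,ctrl.tips_ahead)
a=cv2.imread('pics/top0.png');cv2.imwrite('pics/top0b.png',cv2.resize(a,(800,600),interpolation=cv2.INTER_CUBIC))
E
```

```text
pics
scene 494.8547781217414 255.9403323122772 190.53464279070008 0.00549219258738674
[[ 0.4676  0.6281 -0.622   1.5505]
 [ 0.8839 -0.3251  0.3362 -0.538 ]
 [ 0.009  -0.707  -0.7072  1.1996]
 [ 0.      0.      0.      1.    ]]
top 388.28013904717983 261.68520226987437 188.613591635107 -0.05620793622679582
[[ 0.0218 -0.9911  0.1314  0.4062]
 [-0.9997 -0.0208  0.009   0.017 ]
 [-0.0061 -0.1316 -0.9913  1.3327]
 [ 0.      0.      0.      1.    ]]
[[-0.0015 -0.9693 -0.2459  0.0674]
 [ 1.     -0.0012 -0.0014  0.0005]
 [ 0.0011 -0.2459  0.9693 -0.1745]
 [ 0.      0.      0.      1.    ]]
{'time_s': 0.15, 'joints': array([-1.4037,  0.5999, -0.0025,  1.5999,  0.0018,  0.9429, -0.0798]), 'dq': array([ 0.0014, -0.001 ,  0.001 , -0.0035,  0.001 ,  0.0008,  0.0009]), 'effort': array([  0.0028, -76.5585,   1.4991, -25.2567,  -0.0523,   0.0148,
         0.0001]), 'ee_pos': array([0.1749, 0.7032, 0.2096]), 'tcp_rot': array([ 0.    ,  0.1216,  0.9926, -0.0006]), 'force': array([ 0.2705, -0.1077,  1.3779]), 'moment': array([-0.0615, -0.0166, -0.02  ]), 'gripper_force': 0.0, 'finger_gap': 1.0030452824934395} 0.022
```

View pics/top0b.png

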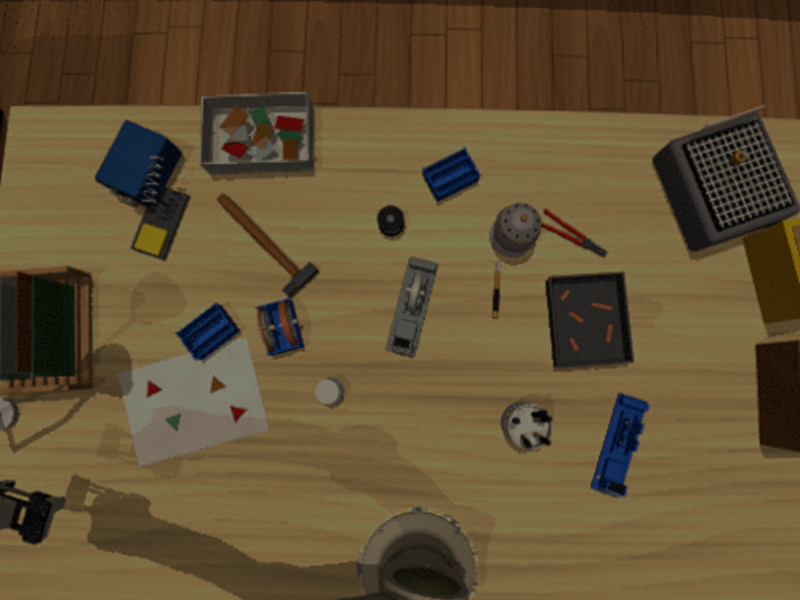

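View pics/scene0.png

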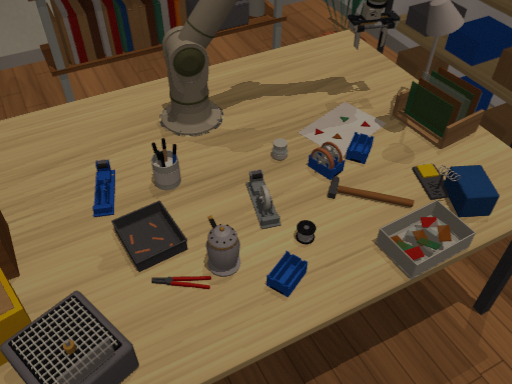

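The top view (800x600) shows the loaded rack at (280,327), with two empty decoy racks at (207,331) and (451,175). The grey dispenser is at (412,307) with the bare wheel at (418,288), and the pan is at (590,320). The lantern, tub and cutter are all near the dispenser. Next I'll make zoomed crops.

```bash
python3 - <<'E'
from h import *
np.set_printoptions(precision=4,suppress=True)
t=cv2.imread('pics/top0.png');s=cv2.imread('pics/scene0.png')
def crop(a,x,y,w,h,k=1): return cv2.convertScaleAbs(cv2.resize(a[y:y+h,x:x+w],(400,300),interpolation=cv2.INTER_CUBIC),alpha=1.5)
m=np.vstack([np.hstack([crop(t,147,180,64,48),crop(t,228,160,96,72)]),np.hstack([crop(s,294,132,64,48),crop(s,218,162,96,72)])])
cv2.imwrite('pics/m1.png',m)
c=grab('top')
for n,u,v,z in [('rack',280,327,.05),('disp',418,288,.09),('pan',590,320,.03),('cut',496,290,0),('tub',527,425,.1),('lant',516,230,.1)]:print(n,onz(c,u*.64,v*.64,z))
# pan mask
g=t.max(2);m=((g<60)).astype('uint8');m[:, :340]=0;m[:,415:]=0;m[:165]=0;m[245:]=0
cs=max(cv2.findContours(m,0,2)[0],key=cv2.contourArea);print(cv2.minAreaRect(cs),cv2.contourArea(cs))
for p in cv2.boxPoints(cv2.minAreaRect(cs)):print(onz(c,*p,.045))
E
```

```text
rack [0.5013 0.301  0.05  ]
disp [0.5854 0.0096 0.09  ]
pan [ 0.5321 -0.3638  0.03  ]
cut [ 0.5975 -0.164   0.    ]
tub [ 0.3119 -0.2138  0.1   ]
lant [ 0.7102 -0.1919  0.1   ]
((376.4932556152344, 204.42922973632812), (59.25568389892578, 51.24431610107422), 84.5596694946289) 2853.5
[ 0.6212 -0.2614  0.045 ]
[ 0.6417 -0.435   0.045 ]
[ 0.4435 -0.4492  0.045 ]
[ 0.4245 -0.2788  0.045 ]
```

View pics/m1.png

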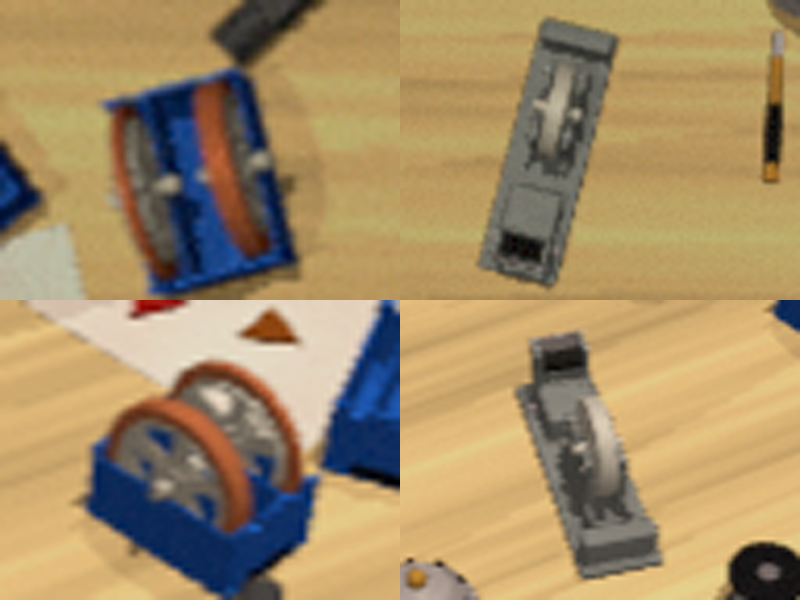

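The crops show the wide copper band on the reel at the robot's right-hand side of the rack (lower y). The dispenser's cutter end points toward the robot. I'll move now and look at the rack on the way.

send_rows:
  increments: "-3.2 -2.4 -0.8 0;-3.2 -2.4 -0.8 0;-3.2 -2.4 -0.8 0;-3.2 -2.4 -0.8 0;-3.2 -2.4 -0.8 0;-3.2 -2.4 -0.8 0;-3.2 -2.4 -0.8 0;-3.2 -2.4 -0.8 0;-3.2 -2.4 -0.8 0;-3.2 -2.4 -0.8 0;-3.2 -2.4 -0.8 0;-3.2 -2.4 -0.8 0"

```text
time_s: 1.2
ee_pos: [0.479, 0.3296, 0.3067]
tcp_rot: [0.0, 0.122, 0.993, 0.0]
force: [-0.1, 0.7, -0.1]
finger_gap: 0.997
gripper_force: 0.0
```

```bash
python3 - <<'E'
from h import *
import pickle
c=grab('wrist','w1.png');pickle.dump(c,open('w1.pkl','wb'));print(c['extrinsics'])
o=telemetry.get_obs();print(o['ee_pos'],o['tcp_rot'],o['joints'])
E
```

```text
[[ 2.42785957e-01  9.40340268e-01  2.38359309e-01  4.13721988e-01]
 [ 9.70079425e-01 -2.35104010e-01 -6.05971457e-02  3.46336867e-01]
 [-9.42706959e-04  2.45939597e-01 -9.69284698e-01  4.81262315e-01]
 [ 0.00000000e+00  0.00000000e+00  0.00000000e+00  1.00000000e+00]]
[0.48538704 0.32195315 0.30845027] [ 2.51997526e-03  1.26206874e-01  9.92000352e-01 -8.80844143e-04] [-0.73472749  0.32593414  0.06582885  1.82157308 -0.0193737   0.99257526
  0.6558989 ]
```

View pics/w1.png

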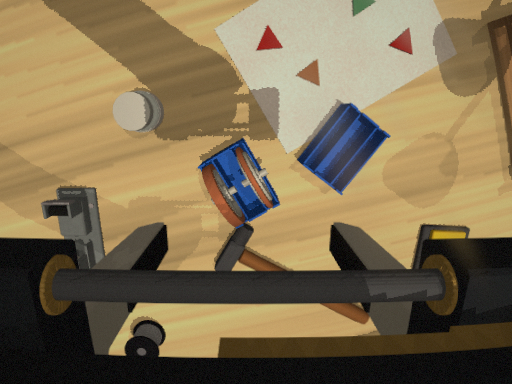

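The wrist view shows the rack at about (240,182) with the wide reel on its left. The dispenser is cut off at (75,220). I'm moving past the dispenser so it falls in the visible zone.

send_rows:
  increments: "-2.67 -2.72 0.6 0;-2.67 -2.72 0.6 0;-2.67 -2.72 0.6 0;-2.67 -2.72 0.6 0;-2.67 -2.72 0.6 0;-2.67 -2.72 0.6 0;-2.67 -2.72 0.6 0;-2.67 -2.72 0.6 0;-2.67 -2.72 0.6 0;-2.67 -2.72 0.6 0;0 0 0 0;0 0 0 0"

```text
time_s: 2.25
ee_pos: [0.6719, 0.0002, 0.2452]
tcp_rot: [-0.001, 0.124, 0.992, -0.001]
force: [-0.4, 0.8, -0.1]
finger_gap: 0.995
gripper_force: 0.0
```

```bash
python3 - <<'E'
from h import *
import pickle
c=grab('wrist','w2.png');pickle.dump(c,open('w2.pkl','wb'))
o=telemetry.get_obs();print(o['ee_pos'],o['tcp_rot'],o['joints'])
a=cv2.imread('pics/w2.png');cv2.imwrite('pics/w2b.png',cv2.convertScaleAbs(cv2.resize(a[0:300,100:500],(800,600),interpolation=cv2.INTER_CUBIC),alpha=1.3))
E
```

```text
[0.67141374 0.00259698 0.24557049] [-5.52478009e-04  1.22384041e-01  9.92482666e-01 -1.89584546e-07] [-0.16980821  0.50186738  0.12475064  1.69926255 -0.07410682  0.946139
  1.30855973]
```

View pics/w2b.png

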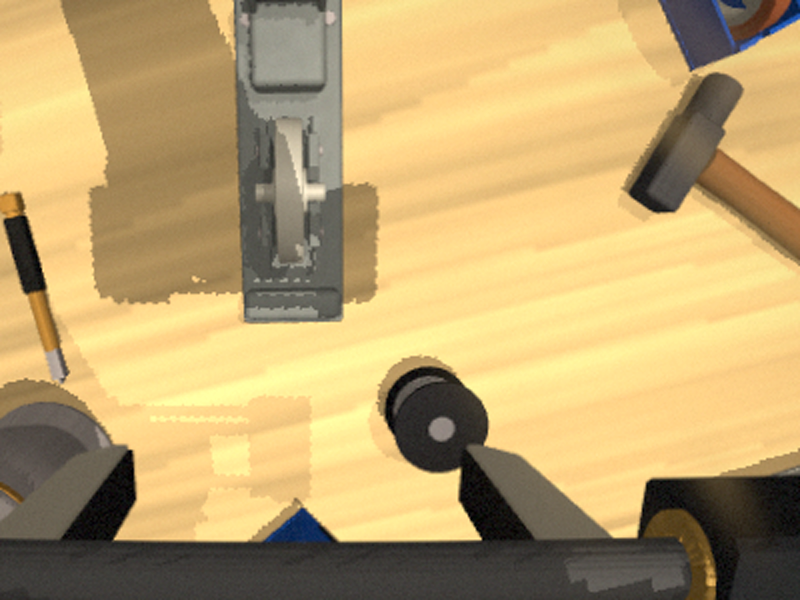

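The dispenser fills the left-centre of the crop: stub ends at (255,192) and (325,191), far end corners at (244,320) and (342,320), side edges nearly vertical. Next I'll compute positions.

```bash
python3 - <<'E'
from h import *
import pickle
np.set_printoptions(precision=4,suppress=True)
c=pickle.load(open('w2.pkl','rb'))
f=lambda u,v,z:onz(c,100+u/2,v/2,z)[:2]
A=f(255,192,.06);B=f(325,191,.06);print('stubs',A,B,(A+B)/2,np.linalg.norm(A-B),np.degrees(np.arctan2(*(B-A)[::-1])))
# wheel rim top z=.099: ends
for z in(.06,):print('rim ends', f(290,117,z),f(291,264,z))
for z in(0,.01,.02,.03):
  p=f(244,321,z);q=f(342,321,z);print(z,p,q,np.linalg.norm(p-q),np.degrees(np.arctan2(*(q-p)[::-1])),'mid',(p+q)/2)
# edges by left/right lines
g=cv2.cvtColor(c['color'],cv2.COLOR_BGR2HSV);m=(g[...,1]<60).astype('uint8')
for v in(60,80,100,120,140,155):
  r=np.where(m[v,200:300])[0]+200;print(v,r.min(),r.max(),onz(c,r.min(),v,0.0)[:2],onz(c,r.max()+1,v,0.0)[:2])
# scene/top check of stub centre
for n,P in(('scene',None),('top',None)):
  d=grab(n);print(n,proj(d,[*((A+B)/2),.06]),proj(d,[*A,.06]),proj(d,[*B,.06]))
o=telemetry.get_obs();print(o['ee_pos'])
E
```

```text
stubs [ 0.5811 -0.0006] [0.5902 0.0371] [0.5857 0.0182] 0.03878910251482403 76.44740344630152
rim ends [0.5475 0.028 ] [0.6244 0.0088]
0 [ 0.6562 -0.0328] [0.6725 0.0313] 0.06615652347551206 75.7053052682213 mid [ 0.6644 -0.0008]
0.01 [ 0.655  -0.0316] [0.671 0.031] 0.06458059991182419 75.70530526822127 mid [ 0.663  -0.0003]
0.02 [ 0.6538 -0.0304] [0.6694 0.0306] 0.06300467634813632 75.70530526822124 mid [0.6616 0.0001]
0.03 [ 0.6527 -0.0292] [0.6678 0.0303] 0.0614287527844484 75.7053052682213 mid [0.6602 0.0005]
60 219 270 [ 0.5311 -0.0026] [0.5475 0.0613]
80 219 270 [ 0.5548 -0.0091] [0.5713 0.0555]
100 220 270 [ 0.5792 -0.0144] [0.5956 0.0497]
120 221 270 [ 0.6042 -0.0199] [0.6204 0.0437]
140 222 270 [ 0.6297 -0.0255] [0.6458 0.0377]
155 222 270 [ 0.649  -0.0308] [0.6653 0.033 ]
scene [265.3577 196.3805] [259.5285 197.4128] [271.1613 195.3527]
top [264.8552 185.4806] [270.5251 186.9591] [259.1919 184.0039]
[0.6712 0.0046 0.2462]
```

```bash
python3 - <<'E'
from h import *
import pickle
np.set_printoptions(precision=4,suppress=True)
P=[];Q=[];C=[]
for i in range(8):
  o=telemetry.get_obs();P.append(o['ee_pos']);Q.append(o['tcp_rot']);c=eyes.camera('wrist')
print(np.array(P),np.mean(P,0),np.mean(Q,0),o['time_s'])
T=np.eye(4);q=np.mean(Q,0);q/=np.linalg.norm(q);T[:3,:3]=R.from_quat([q[1],q[2],q[3],q[0]]).as_matrix();T[:3,3]=np.mean(P,0)
c['extrinsics']=T@np.array(c['hand_eye']);pickle.dump(c,open('w3.pkl','wb'))
f=lambda u,v,z:onz(c,100+u/2,v/2,z)[:2]
A=f(255,192,.06);B=f(325,191,.06);print('stubs',A,B,(A+B)/2,np.degrees(np.arctan2(*(B-A)[::-1])))
print('tool y',np.degrees(np.arctan2(T[1,1],T[0,1])), T[:3,2])
M=[(onz(c,a,v,0)+onz(c,271,v,0))[:2]/2 for a,v in((219,60),(222,155))];print(M,np.degrees(np.arctan2(*(M[1]-M[0])[::-1])))
E
```

```text
[[0.6712 0.0046 0.2462]
 [0.6712 0.0049 0.2464]
 [0.6712 0.0048 0.2465]
 [0.6713 0.0047 0.2466]
 [0.6714 0.0044 0.2466]
 [0.6714 0.0041 0.2466]
 [0.6715 0.0039 0.2466]
 [0.6715 0.0037 0.2465]] [0.6713 0.0044 0.2465] [0.0001 0.1207 0.9927 0.0002] 2.75
stubs [0.5808 0.0032] [0.5897 0.0411] [0.5852 0.0221] 76.80629941206206
tool y 76.13133861560304 [ 0.0002  0.0005 -1.    ]
[array([0.5388, 0.0331]), array([0.6571, 0.0055])] -13.12253271139245
```

```bash
python3 - <<'E'
from h import *
import pickle
np.set_printoptions(precision=4,suppress=True)
a=pickle.load(open('w2.pkl','rb'));c=grab('wrist')
ga,gc=[cv2.cvtColor(x['color'],cv2.COLOR_BGR2GRAY)[10:165,205:290].astype(np.float32) for x in(a,c)]
s=cv2.phaseCorrelate(ga,gc);print('shift',s,telemetry.get_obs()['ee_pos'])
du,dv=s[0]
f=lambda u,v,z:onz(c,100+u/2+du,v/2+dv,z)[:2]
A=f(255,192,.06);B=f(325,191,.06);print('stubs',A,B,(A+B)/2,np.degrees(np.arctan2(*(B-A)[::-1])))
M=[(onz(c,p+du,v+dv,0)+onz(c,271+du,v+dv,0))[:2]/2 for p,v in((219,60),(222,155))];print(M,np.degrees(np.arctan2(*(M[1]-M[0])[::-1])))
E
```

```text
shift ((-0.6453356931704803, 0.1727682492448963), 0.6710268296135796) [0.6716 0.0033 0.2464]
stubs [0.581  0.0015] [0.5899 0.0394] [0.5854 0.0205] 76.7417719907865
[array([0.539 , 0.0314]), array([0.6573, 0.0036])] -13.203792761287305
```

send_rows:
  increments: "1.75 -0.09 0 -0.6;1.75 -0.1 0 0;1.75 -0.1 1 0;1.75 -0.09 2 0;1.75 -0.09 3 0;0 0 3 0;0 0 3 0;0 0 1.5 0;0 0 0.7 0;0 0 0 0;0 0 0 0;0 0 0 0"
  jaw: 0.5

```text
time_s: 3.85
ee_pos: [0.5863, 0.0188, 0.1054]
tcp_rot: [0.001, 0.116, 0.993, 0.0]
force: [-0.2, -0.2, 0.2]
finger_gap: 0.498
gripper_force: 0.0
```

```bash
python3 - <<'E'
from h import *
c=grab('scene','s2.png');a=c['color'];t=grab('top')['color']
z=lambda a,x,y,w,h:cv2.convertScaleAbs(cv2.resize(a[y:y+h,x:x+w],(400,300),interpolation=cv2.INTER_CUBIC),alpha=1.4)
cv2.imwrite('pics/s2b.png',np.hstack([z(a,215,140,100,75),z(t,215,150,100,75)]))
print(telemetry.get_obs()['ee_pos'])
E
```

```text
[0.58623898 0.01883934 0.10550797]
```

View pics/s2b.png

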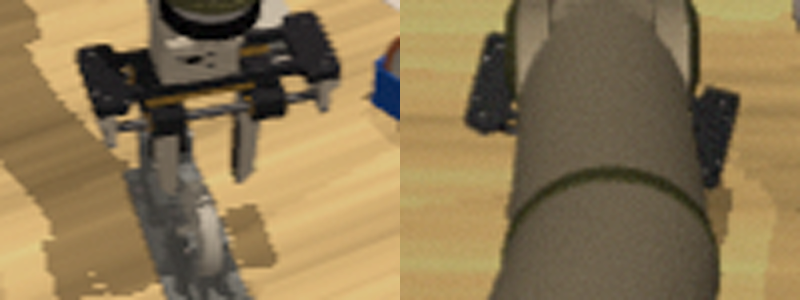

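The fingers straddle the wheel's top, one tip at (165,195) and the other at (240,180). I'll go down 8 mm more and grip.

send_rows:
  increments: "0 0 0.5 0;0 0 0.3 0;0 0 0 0"

```text
time_s: 4.2
ee_pos: [0.5852, 0.0188, 0.0959]
tcp_rot: [-0.0, 0.116, 0.993, -0.0]
force: [0.1, -0.9, -0.3]
finger_gap: 0.497
gripper_force: 0.0
```

send_rows:
  increments: "0 0 0 0;0 0 0 0;0 0 0 0;0 0 0 0;0 0 0 0;0 0 0 0;0 0 0 0"
  jaw: 0
  force: 15

```text
time_s: 4.78
ee_pos: [0.5854, 0.0188, 0.0963]
tcp_rot: [0.0, 0.116, 0.993, -0.0]
force: [0.0, 0.0, -0.1]
finger_gap: 0.047
gripper_force: 0.0
```

```bash
python3 - <<'E'
from h import *
a=grab('scene')['color'];t=grab('wrist')['color']
z=lambda a,x,y,w,h:cv2.convertScaleAbs(cv2.resize(a[y:y+h,x:x+w],(400,300),interpolation=cv2.INTER_CUBIC),alpha=1.5)
cv2.imwrite('pics/s3.png',np.hstack([z(a,225,150,80,60),z(t,128,120,256,192)]))
o=telemetry.get_obs();print(o['finger_gap'],o['gripper_force'])
E
```

```text
0.012012820844053801 0.0
```

View pics/s3.png

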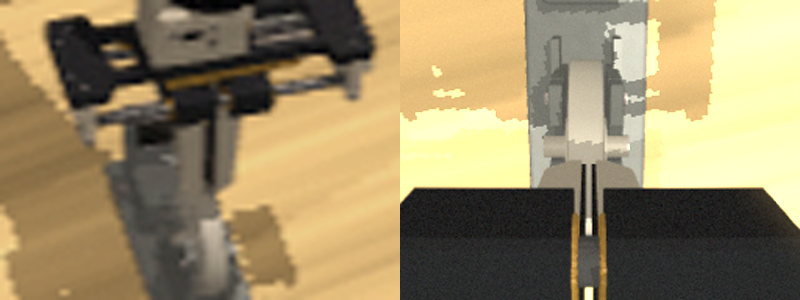

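```bash
python3 - <<'E'
from h import *
s=grab('scene');w=grab('wrist');o=telemetry.get_obs();p=o['ee_pos'];print(p,o['joints'],o['tcp_rot'])
for z in(.06,.074,.099,.12):
  print(z,'scene crop',(proj(s,[p[0],p[1],z])-[225,150])*5,'wrist crop',(proj(w,[p[0],p[1],z])-[128,120])*1.5625+[400,0])
# triangulate fingertip / stub from wrist+scene
w2=lambda u,v:ray(w,128+(u-400)/1.5625,120+v/1.5625)
a,d=w2(588,145)
for z in(.02,.04,.06,.08,.1):
  P=a+d*(z-a[2])/d[2];print(z,P,(proj(s,P)-[225,150])*5)
E
```

```text
[0.58542264 0.01882929 0.09626315] [-0.18568111  0.5849316   0.08313554  2.02385262 -0.08989227  0.53614309
  1.29846401] [1.46506440e-05 1.16408490e-01 9.93201421e-01 7.34605876e-06]
0.06 scene crop [202.46045382 231.35157626] wrist crop [587.58209698 144.62913446]
0.074 scene crop [202.95555625 216.06547521] wrist crop [587.51901398 154.68829012]
0.099 scene crop [203.85529205 188.28808608] wrist crop [587.38335091 176.32966828]
0.12 scene crop [204.62697752 164.46563209] wrist crop [587.23866177 199.42408392]
0.02 [0.59809745 0.01594643 0.02      ] [206.51651825 288.04089753]
0.04 [0.59186748 0.01745927 0.04      ] [204.67702019 259.93777705]
0.06 [0.5856375 0.0189721 0.06     ] [202.81506912 231.49060485]
0.08 [0.57940752 0.02048494 0.08      ] [200.93024313 202.6928972 ]
0.1 [0.57317755 0.02199777 0.1       ] [199.02210947 173.53800328]
```

Triangulating confirms the axle at (.5856,.019,.06), directly under the TCP. But the fingers shut on nothing, and both views put the tips at z≈0.097 instead of 0.074. I'll open the jaw and measure the tip height.

send_rows:
  increments: "0 0 0 0;0 0 0 0;0 0 0 0;0 0 0 0;0 0 0 0;0 0 0 0"
  jaw: 0.5

```text
time_s: 5.48
ee_pos: [0.5854, 0.0188, 0.0963]
tcp_rot: [0.0, 0.116, 0.993, -0.0]
force: [-0.7, 0.7, 0.4]
finger_gap: 0.383
gripper_force: 0.0
```

```bash
python3 - <<'E'
from h import *
a=grab('scene')
w=grab('wrist');t=w['color']
z=lambda a,x,y,w,h:cv2.convertScaleAbs(cv2.resize(a[y:y+h,x:x+w],(400,300),interpolation=cv2.INTER_CUBIC),alpha=1.5)
cv2.imwrite('pics/s4.png',np.hstack([z(a['color'],225,150,80,60),z(t,128,120,256,192)]))
o=telemetry.get_obs();p=o['ee_pos'];print(p,o['finger_gap'])
ty=np.array([.231,.973])
for zz in(.074,.085,.097,.11):
  for s in(-.023,.023):
    q=[*(p[:2]+s*ty),zz];print(zz,s,(proj(a,q)-[225,150])*5,(proj(w,q)-[128,120])*1.5625+[400,0])
E
```

```text
[0.58539371 0.01882547 0.09624068] 0.46367920828570935
0.074 -0.023 [168.17433328 222.24364325] [533.34498002 154.61575166]
0.074 0.023 [237.49853383 209.86708679] [641.65970956 154.47496967]
0.085 -0.023 [168.39660534 210.09651041] [530.37428618 163.47032246]
0.085 0.023 [238.06095596 197.72382614] [644.51962187 163.32564483]
0.097 -0.023 [168.64161141 196.70720004] [526.75111718 174.27974369]
0.097 0.023 [238.68088381 184.33951058] [648.00782915 174.13096422]
0.11 -0.023 [168.91005992 182.03706497] [522.28802501 187.61034417]
0.11 0.023 [239.36010432 169.67572287] [652.30491308 187.45753232]
```

View pics/s4.png

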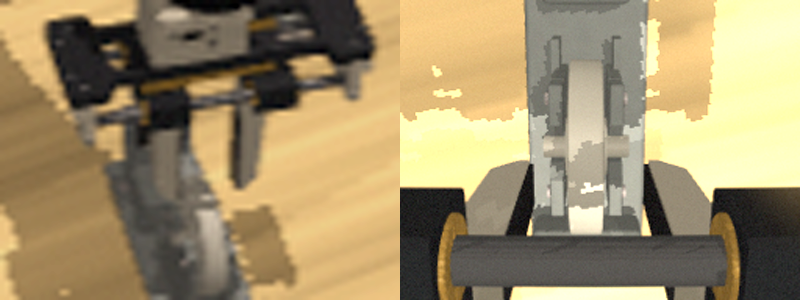

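The scene crop puts the tips at (170,200) and (240,185), i.e. z≈0.096. So the tips are at the TCP itself, not 22 mm ahead of it. I'll descend by the difference and close gently.

send_rows:
  increments: "0 0 0.6 0;0 0 0.6 0;0 0 0.5 0;0 0 0 0;0 0 0 0"

```text
time_s: 6.0
ee_pos: [0.5851, 0.0188, 0.0786]
tcp_rot: [-0.001, 0.116, 0.993, -0.0]
force: [-0.5, 0.4, 1.5]
finger_gap: 0.5
gripper_force: 0.0
```

send_rows:
  increments: "0 0 0 0;0 0 0 0;0 0 0 0;0 0 0 0;0 0 0 0;0 0 0 0;0 0 0 0;0 0 0 0"
  jaw: 0
  force: 8

```text
time_s: 6.67
ee_pos: [0.5855, 0.0188, 0.0793]
tcp_rot: [0.0, 0.116, 0.993, 0.0]
force: [0.2, -0.4, -0.0]
finger_gap: 0.151
gripper_force: 8.0
```

Gap 0.151, which is 14 mm: the wheel is gripped, and tip height ≈ TCP height is confirmed. Now lift and carry it to the pan.

send_rows:
  increments: "0 0 -0.5 0;0 0 -1.5 0;0 0 -3 0;0 0 -3 0;0 0 -2 0;0 0 0 0;0 0 0 0"
  force: 15

```text
time_s: 7.25
ee_pos: [0.5859, 0.0189, 0.1805]
tcp_rot: [0.001, 0.116, 0.993, 0.0]
force: [0.2, 0.5, -0.9]
finger_gap: 0.148
gripper_force: 14.9
```

send_rows:
  increments: "-0.2 -2 0 0;-0.3 -3 0 0;-0.4 -4 0 0;-0.4 -4 0 0;-0.4 -4 0 0;-0.4 -4 0 0;-0.4 -4 0 0;-0.4 -4 0 0;-0.4 -4 0 0;-0.3 -3 0 0;-0.2 -1.7 0 0;0 0 0 0"

```text
time_s: 8.25
ee_pos: [0.5327, -0.3617, 0.1775]
tcp_rot: [-0.001, 0.119, 0.993, -0.001]
force: [0.2, -0.0, -0.8]
finger_gap: 0.148
gripper_force: 14.9
```

```bash
python3 - <<'E'
from h import *
a=grab('scene');w=grab('wrist')
z=lambda a,x,y,w,h:cv2.convertScaleAbs(cv2.resize(a[y:y+h,x:x+w],(400,300),interpolation=cv2.INTER_CUBIC),alpha=1.5)
cv2.imwrite('pics/s5.png',np.hstack([z(a['color'],80,130,160,120),z(w['color'],0,0,512,384)]))
o=telemetry.get_obs();p=o['ee_pos'];print(p,o['finger_gap'],o['force'])
E
```

```text
[ 0.53433841 -0.35664263  0.17770232] 0.14972761123576914 [-0.33635686  0.4838878  -1.16363719]
```

View pics/s5.png

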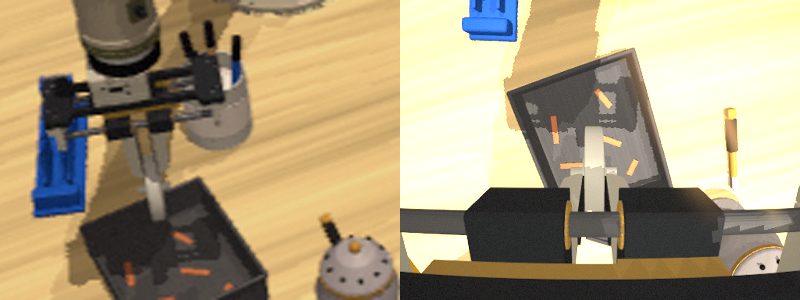

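The wheel hangs from the fingers. In the wrist view the pan's rim corners are at crop (510,92), (632,48) and (672,190). Checking these against the plan.

```bash
python3 - <<'E'
from h import *
np.set_printoptions(precision=4,suppress=True)
w=grab('wrist');t=grab('scene')
for u,v in((110,92),(232,48),(272,190)):
  print(onz(w,u*1.28,v*1.28,.045))
for u,v in((80,228),(200,180),(270,275)): print('scene',onz(t,80+u*.4,130+v*.4,.045))
print(telemetry.get_obs()['ee_pos'])
E
```

```text
[ 0.4465 -0.4424  0.045 ]
[ 0.4318 -0.2852  0.045 ]
[ 0.6225 -0.2681  0.045 ]
scene [ 0.4489 -0.4475  0.045 ]
scene [ 0.4393 -0.2876  0.045 ]
scene [ 0.6266 -0.2678  0.045 ]
[ 0.5353 -0.3549  0.1783]
```

The pan centre is (.536,-.357), with edge lengths of 158 and 191 mm as specified. The TCP is over it, so I'll lower and release.

send_rows:
  increments: "0 0 2 0;0 0 3 0;0 0 3 0;0 0 1.5 0;0 0 0.8 0;0 0 0.5 0;0 0 0 0;0 0 0 0"

```text
time_s: 9.12
ee_pos: [0.5359, -0.3565, 0.072]
tcp_rot: [0.0, 0.116, 0.993, -0.0]
force: [-0.0, 0.2, 0.5]
finger_gap: 0.148
gripper_force: 14.9
```

send_rows:
  increments: "0 0 0.2 0;0 0 0.2 0;0 0 0 0;0 0 0 0"

```text
time_s: 9.45
ee_pos: [0.5354, -0.3568, 0.0676]
tcp_rot: [0.0, 0.116, 0.993, -0.0]
force: [-0.1, 0.1, -0.7]
finger_gap: 0.15
gripper_force: 14.9
```

send_rows:
  increments: "0 0 0.2 0;0 0 0.2 0;0 0 0 0;0 0 0 0"

```text
time_s: 9.78
ee_pos: [0.5351, -0.3567, 0.063]
tcp_rot: [-0.0, 0.116, 0.993, 0.0]
force: [-0.6, 0.4, -0.5]
finger_gap: 0.152
gripper_force: 14.9
```

send_rows:
  increments: "0 0 0 0;0 0 0 0;0 0 0 0;0 0 0 0;0 0 0 0;0 0 -0.5 0;0 0 -1.5 0;0 0 -3 0;0 0 -4 0;0 0 -4 0;0 0 -4 0;0 0 0 0"
  jaw: 0.45

```text
time_s: 10.78
ee_pos: [0.5381, -0.359, 0.2418]
tcp_rot: [0.005, 0.117, 0.993, -0.002]
force: [0.0, -1.7, 0.4]
finger_gap: 0.449
gripper_force: 0.0
```

send_rows:
  increments: "0.6 3 0 0;0.6 3.9 0 0;0.6 3.9 0 0;0.6 3.9 0 0;0.6 3.9 0 0;0.6 3.9 0 0;0.6 3.9 0 0;0.6 3.9 0 0;0.6 3.9 0 0;0.6 3.9 0 0;0.6 3.9 0 0;0.6 3.9 0 0"

```text
time_s: 11.78
ee_pos: [0.5711, 0.1083, 0.2336]
tcp_rot: [0.0, 0.116, 0.993, 0.0]
force: [0.7, -0.5, -0.6]
finger_gap: 0.455
gripper_force: 0.0
```

send_rows:
  increments: "0.6 3.7 0 0;0.6 3.7 0 0;0.6 3.7 0 0;0.6 3.7 0 0;0.6 3.6 0 0;0.5 3 0 0;0 0 0 -5.8;0 0 0 -5.8;0 0 0 -5.8;0 0 0 -5.8;0 0 0 -5.8;0 0 0 0"

```text
time_s: 12.78
ee_pos: [0.5867, 0.3225, 0.2333]
tcp_rot: [0.0, -0.138, 0.99, 0.0]
force: [-0.6, -0.0, 0.1]
finger_gap: 0.451
gripper_force: 0.0
```

send_rows:
  increments: "0 0 0 0;0 0 0 0;0 0 0 0;0 0 0 0"

```text
time_s: 13.12
ee_pos: [0.5867, 0.3228, 0.2333]
tcp_rot: [0.0, -0.135, 0.991, -0.0]
force: [-0.9, -0.1, 0.6]
finger_gap: 0.446
gripper_force: 0.0
```

```bash
python3 - <<'E'
from h import *
import pickle
np.set_printoptions(precision=4,suppress=True)
for i in range(4): c=grab('wrist')
o=telemetry.get_obs();print(o['ee_pos'],o['tcp_rot'],o['time_s'],o['joints'])
pickle.dump(c,open('w5.pkl','wb'));cv2.imwrite('pics/w5.png',c['color'])
print([proj(c,[.50,.30,z]) for z in(0,.05,.1)])
g=cv2.cvtColor(c['color'],cv2.COLOR_BGR2HSV)
cu=((g[...,0]<14)&(g[...,1]>110)&(g[...,2]>50)).astype('uint8')
n,l,s,ce=cv2.connectedComponentsWithStats(cu)
for i in range(1,n):
  if s[i,4]>40:print('cu',s[i],ce[i])
bl=((g[...,0]>100)&(g[...,0]<130)&(g[...,1]>120)).astype('uint8')
n,l,s,ce=cv2.connectedComponentsWithStats(bl)
for i in range(1,n):
  if s[i,4]>80:print('bl',s[i],ce[i])
E
```

```text
[0.5867 0.3228 0.2332] [ 0.     -0.1358  0.9907 -0.    ] 13.3167 [-0.5254  0.5107 -0.0951  1.7076  0.0582  0.926   1.1999]
[array([249.4137,  96.4738]), array([249.5258,  93.9022]), array([249.6748,  90.4848])]
cu [378  23  29  28 408] [392.4951  33.2525]
cu [482  51  25  27 321] [494.6636  60.6698]
cu [275  55  13  90 653] [282.124   99.3966]
cu [ 224   56   17   90 1247] [232.1147  99.8773]
cu [ 203  185   69   86 1177] [235.9618 230.3866]
cu [275 303  31  31 391] [291.6675 316.821 ]
bl [ 223   52   67   98 3021] [256.4667 100.2102]
bl [ 339   82  103   91 4385] [389.8609 123.6958]
```

The copper masks are clear: the wide reel spans columns 224–241 (about 17 px), the narrow one 275–288. I'll get the reel's pose from tangent rays at its ends plus the stub ends.

```bash
cat > reel.py <<'E'
from h import *
def fit(c,tx,ty,u0,u1,v0,v1):
    g=cv2.cvtColor(c['color'],cv2.COLOR_BGR2HSV)
    cu=((g[...,0]<14)&(g[...,1]>110)&(g[...,2]>50))
    cu[:,:u0]=0;cu[:,u1:]=0;cu[:v0]=0;cu[v1:]=0
    rows=np.where(cu.sum(1)>2)[0];va,vb=rows.min(),rows.max()+1
    mid=lambda v:np.where(cu[int(v)])[0].mean()+.5
    res=[]
    for v,vm in((va,va+2),(vb,vb-3)):
        o,d=ray(c,mid(vm),v);res.append((o,d))
    o=res[0][0]
    # in-plane (along tx, z): tangent rays to circle r=.048
    e=[np.array([d[:2]@tx,d[2]])/np.hypot(d[:2]@tx,d[2]) for _,d in res]
    b=e[0]+e[1];b/=np.linalg.norm(b);h=np.arccos(e[0]@e[1])/2;D=.048/np.sin(h)
    C=np.array([o[:2]@tx,o[2]])+b*D
    pts=[]
    for (oo,d),ee in zip(res,e):
        L=np.sqrt(D*D-.048**2);k=L/np.hypot(d[:2]@tx,d[2]);pts.append(oo+d*k)
    P=(pts[0]+pts[1])/2
    q=pts[1]-pts[0];ang=np.degrees(np.arctan2(-q[1],-q[0])) 
    lat=P[:2]@ty
    return C,lat,C[0]*tx+lat*ty,ang,pts,cu
E
python3 - <<'E'
from reel import *
import pickle
np.set_printoptions(precision=4,suppress=True)
c=pickle.load(open('w5.pkl','rb'))
q=telemetry.get_obs()['tcp_rot'];M=R.from_quat([q[1],q[2],q[3],q[0]]).as_matrix();tx=M[:2,0];ty=M[:2,1]
print('tool x ang',np.degrees(np.arctan2(tx[1],tx[0])),tx,ty,c['fx'])
C,lat,P,ang,pts,cu=fit(c,tx,ty,215,260,40,160);print('wide C(z)',C,'pos',P,'ang',ang,pts)
C,lat2,P2,ang2,pts2,cu2=fit(c,tx,ty,265,300,40,160);print('narrow',C,P2,ang2,'sep',lat2-lat)
for v in range(58,146,8):
  r=np.where(cu[v])[0];r2=np.where(cu2[v])[0];print(v,r.min(),r.max()+1,'|',r2.min(),r2.max()+1)
print('top edges @z.1', [onz(c,u,v,.1)[:2]@ty for u,v in ((np.where(cu[100])[0].min(),100),(np.where(cu[100])[0].max()+1,100))])
s=cv2.cvtColor(c['color'],cv2.COLOR_BGR2HSV)
for v in range(90,116,2):print(v,' '.join('%d/%d/%d'%tuple(x) for x in s[v,210:224:2]))
E
```

```text
tool x ang -164.39017148375237 [-0.9631 -0.2691] [-0.2691  0.9631] 312.82784489334983
wide C(z) [-0.5713  0.0505] pos [0.5133 0.2859] ang -163.46517754335846 [array([0.4679, 0.2725, 0.0587]), array([0.5591, 0.2995, 0.0551])]
narrow [-0.5702  0.0502] [0.4986 0.3343] -163.43565059012457 sep 0.05050586301846291
58 226 239 | 277 284
66 225 239 | 279 286
74 225 239 | 280 287
82 225 239 | 280 287
90 224 239 | 280 287
98 225 239 | 280 287
106 225 239 | 280 287
114 226 240 | 280 287
122 226 240 | 280 287
130 227 240 | 279 286
138 228 241 | 276 285
top edges @z.1 [np.float64(0.13093400086714782), np.float64(0.14424415844132402)]
90 19/120/136 19/114/137 18/117/139 19/118/138 18/116/139 19/122/136 19/115/140
92 18/117/137 19/115/137 19/114/134 18/114/139 19/115/138 18/118/138 18/121/139
94 18/117/131 19/121/129 19/122/132 18/119/133 18/121/133 18/120/136 19/117/137
96 19/119/129 19/120/127 19/114/127 19/116/127 18/119/133 19/118/130 18/119/133
98 19/118/127 19/122/123 19/120/128 21/66/116 22/43/112 20/47/113 20/45/114
100 19/118/127 18/122/128 18/122/128 19/68/123 20/48/122 20/46/123 19/46/123
102 19/118/127 18/119/131 19/120/130 20/71/126 20/41/125 19/45/124 19/46/123
104 19/120/134 19/115/133 19/124/132 19/88/122 21/47/113 21/48/112 20/46/111
106 19/119/142 19/119/139 19/115/137 19/100/127 19/69/104 20/70/105 20/64/104
108 18/120/145 19/119/142 19/119/142 20/115/140 19/121/139 19/119/137 19/121/135
110 19/121/143 18/115/148 18/115/146 18/119/144 19/113/144 19/119/142 18/117/142
112 19/115/144 19/114/147 19/121/145 19/117/148 19/120/145 19/119/144 19/119/144
114 19/114/143 18/118/145 19/120/144 18/114/148 19/120/145 19/114/147 19/119/146
```

The fit is consistent: axle z .0505 (expected .052), bay separation 50.5 mm, wide reel at (.5133,.2859). I'll approach to just above it with the jaw narrowed, then re-measure the lateral centring.

send_rows:
  increments: "1.6 -0.3 0 -0.9;1.6 -0.3 0 0;1.6 -0.3 2 0;1.6 -0.3 3 0;1.66 -0.36 3 0;0 0 2 0;0 0 1.3 0;0 0 0 0;0 0 0 0;0 0 0 0;0 0 0 0;0 0 0 0"
  jaw: 0.38

```text
time_s: 14.32
ee_pos: [0.5144, 0.2854, 0.1213]
tcp_rot: [0.001, -0.144, 0.99, 0.0]
force: [0.4, 0.6, 0.0]
finger_gap: 0.376
gripper_force: 0.0
```

```bash
python3 - <<'E'
from reel import *
np.set_printoptions(precision=4,suppress=True)
for i in range(3): c=grab('wrist')
o=telemetry.get_obs();q=o['tcp_rot'];M=R.from_quat([q[1],q[2],q[3],q[0]]).as_matrix();tx=M[:2,0];ty=M[:2,1];p=o['ee_pos']
print(p,np.degrees(np.arctan2(tx[1],tx[0])),o['finger_gap'])
cv2.imwrite('pics/w6.png',c['color'])
print(proj(c,[*p[:2],.1]))
g=cv2.cvtColor(c['color'],cv2.COLOR_BGR2HSV)
cu=((g[...,0]<14)&(g[...,1]>110)&(g[...,2]>50))
v0=int(proj(c,[*p[:2],.1])[1])
for v in range(60,min(384,v0+60),8):
  r=np.where(cu[v,220:300])[0]+220
  if len(r):
    # rim height by circle at forward offset
    zz=.1
    for k in range(8):
      m=onz(c,(r.min()+r.max()+1)/2,v,zz);s=(m[:2]-p[:2])@tx;zz=.052+np.sqrt(max(.048**2-s*s,0))
    a=(onz(c,r.min(),v,zz)[:2]-p[:2])@ty*1e3;b=(onz(c,r.max()+1,v,zz)[:2]-p[:2])@ty*1e3
    print(v,r.min(),r.max()+1,'fwd %.1f z %.3f lat %.1f..%.1f mid %.1f'%(s*1e3,zz,a,b,(a+b)/2))
E
```

```text
[0.5141 0.2852 0.1208] -163.474706583355 0.38015902693078396
[248.3153 219.2414]
140 241 258 fwd 47.9 z 0.056 lat -5.5..7.4 mid 0.9
148 240 259 fwd 43.8 z 0.072 lat -5.9..7.7 mid 0.9
156 240 259 fwd 39.1 z 0.080 lat -5.7..7.4 mid 0.9
164 240 259 fwd 34.4 z 0.085 lat -5.6..7.3 mid 0.8
172 240 260 fwd 29.7 z 0.090 lat -5.5..7.8 mid 1.2
180 240 260 fwd 24.9 z 0.093 lat -5.5..7.8 mid 1.1
188 239 260 fwd 20.1 z 0.096 lat -6.1..7.7 mid 0.8
196 239 260 fwd 15.2 z 0.098 lat -6.1..7.7 mid 0.8
204 239 260 fwd 10.1 z 0.099 lat -6.1..7.7 mid 0.8
212 239 260 fwd 4.9 z 0.100 lat -6.1..7.7 mid 0.8
220 239 259 fwd -0.5 z 0.100 lat -6.1..7.0 mid 0.5
228 239 259 fwd -6.3 z 0.100 lat -6.2..7.1 mid 0.4
236 240 259 fwd -12.5 z 0.098 lat -5.6..7.2 mid 0.8
244 240 259 fwd -19.4 z 0.096 lat -5.8..7.3 mid 0.8
252 240 259 fwd -27.5 z 0.091 lat -5.9..7.5 mid 0.8
```

```bash
python3 - <<'E'
from h import *
c=grab('wrist');o=telemetry.get_obs();p=o['ee_pos'];q=o['tcp_rot'];M=R.from_quat([q[1],q[2],q[3],q[0]]).as_matrix()
for f in(.0075,0):
  for l in(-.0177,0,.0177):print(f,l,proj(c,p+M[:,0]*f+M[:,1]*l))
g=cv2.cvtColor(c['color'],cv2.COLOR_BGR2GRAY)
for v in(222,226,230,234,238,244,250):print(v,'L',g[v,180:236:2],'\n    R',g[v,262:318:2])
E
```

```text
0.0075 -0.0177 [218.24449835 218.76989281]
0.0075 0 [248.30609123 218.75389628]
0.0075 0.0177 [278.37438681 218.69986382]
0 -0.0177 [218.57967979 230.72155674]
0 0 [248.32514055 230.71568655]
0 0.0177 [278.07712023 230.65487316]
222 L [199 199 201 204 204 204 211 205 206 205 206 204 200 196 149 148 147 176
 200 199 198 195 198 197 193 193 194 192] 
    R [ 94  94  93 106  90  95  94  94  91  94  95  98  99  92  59  46  49  94
 107 112 127 133  99 128 108 114 119 108]
226 L [190 191 192 193 194 195 189 144  98 100  99  98 100  98  98  99  99  32
  43 205 201 202 200 202 198 198 198 197] 
    R [ 76  83  53  58 100  87  50  61  85  29  32  95 101 102 101 100 100 101
 100 100 108 121 100 128 108 192 195 113]
230 L [187 187 188 186 139  99 101  99  99 101 101 102 100  98  97 101  89  21
  31 204 207 206 205 205 205 205 206 205] 
    R [ 68  51  51  64  65  54  52  51  53  26  14  53 102 102 101 101 100 101
 100  99 100 101  99 100 138 192 159  97]
234 L [193 188 187 109  99 102  99  99 100 101 100  99 101 101 100 102  20  26
  21 194 195 198 199 201 202 205 206 207] 
    R [ 92  53  50  55  63  64  60  50  54  23  17   6  94 100  98  99  99 100
 101 101 100 102  99 100  99 134 124  71]
238 L [203 174  99  99 103  99 100  99 100  99 100  99 100  98 102  67  19  13
  17 187 188 192 189 192 193 194 194 194] 
    R [ 64  39  43  41  41  44  40  43  43  17  13  17  35  98 101  99  99 101
  98 101 102 101  98 103  99 100  86  64]
244 L [100 100  99  99 101  99  99  99  99 100 101  98 100 100  71  20  14  16
  17 207 207 209 208 200 140 136 114 115] 
    R [ 52  43  45  39  42  39  40  37  44  16  20  14  20  53  99 101 101 101
 101 100 102 100 100 100  99  97 100 101]
250 L [ 98  99  98  97  99 102 100 100 103  99 101 100  99  87  23  20  24  18
  20 107 113 114 112 111 106  67  39  39] 
    R [ 44  42  40  46  43  43  42  44  37  17  16  20  19  24  49 101 102  99
 101 102 100 100 102  99  99 101 101 102]
```

Fingers centre at column 248.5, exactly as the TCP projection predicts, and the reel sits +0.8 mm in tool y. I'll correct that, descend and grip.

send_rows:
  increments: "0 0.08 0.5 0;0 0 1.2 0;0 0 1.2 0;0 0 1 0;0 0 0.7 0;0 0 0 0;0 0 0 0;0 0 0 0"

```text
time_s: 15.18
ee_pos: [0.5137, 0.286, 0.0745]
tcp_rot: [0.0, -0.144, 0.99, 0.0]
force: [-0.6, -0.2, -0.3]
finger_gap: 0.379
gripper_force: 0.0
```

send_rows:
  increments: "0 0 0 0;0 0 0 0;0 0 0 0;0 0 0 0;0 0 0 0;0 0 0 0;0 0 0 0;0 0 0 0"
  jaw: 0
  force: 10

```text
time_s: 15.85
ee_pos: [0.5138, 0.286, 0.0745]
tcp_rot: [0.0, -0.144, 0.99, 0.0]
force: [0.1, 0.7, 3.9]
finger_gap: 0.146
gripper_force: 10.0
```

send_rows:
  increments: "0 0 0 0;0 0 0 0;0 0 0 0"
  force: 25

```text
time_s: 16.1
ee_pos: [0.5137, 0.286, 0.0745]
tcp_rot: [0.0, -0.144, 0.99, 0.0]
force: [0.3, -0.3, 5.3]
finger_gap: 0.152
gripper_force: 25.0
```

send_rows:
  increments: "0 0 -0.2 0;0 0 -0.4 0;0 0 -0.6 0;0 0 -0.8 0;0 0 -0.8 0;0 0 -0.8 0;0 0 -0.8 0;0 0 -0.8 0;0 0 -1 0;0 0 -1 0;0 0 -1 0;0 0 -1 0"

```text
time_s: 17.1
ee_pos: [0.5136, 0.2859, 0.1674]
tcp_rot: [0.0, -0.144, 0.99, 0.0]
force: [-0.1, -0.6, -2.1]
finger_gap: 0.143
gripper_force: 25.0
```

send_rows:
  increments: "0 0 -1.5 0;0 0 -2 0;0 0 -1 0;0 0 0 0;0 0 0 0;0 0 0 0"

```text
time_s: 17.6
ee_pos: [0.5131, 0.2856, 0.2105]
tcp_rot: [-0.0, -0.144, 0.99, -0.0]
force: [-0.1, 0.3, -1.9]
finger_gap: 0.148
gripper_force: 25.0
```

```bash
python3 - <<'E'
from reel import *
import pickle
np.set_printoptions(precision=4,suppress=True)
for i in range(3): c=grab('wrist')
o=telemetry.get_obs();p=o['ee_pos'];q=o['tcp_rot'];M=R.from_quat([q[1],q[2],q[3],q[0]]).as_matrix()
print(p,np.degrees(np.arctan2(M[1,0],M[0,0])),o['finger_gap'],o['force'],o['moment'])
t=grab('top');s=grab('scene')
z=lambda a,x,y,w,h:cv2.convertScaleAbs(cv2.resize(a[y:y+h,x:x+w],(400,300),interpolation=cv2.INTER_CUBIC),alpha=1.5)
cv2.imwrite('pics/s7.png',np.vstack([np.hstack([z(s['color'],286,110,100,75),z(c['color'],0,0,512,384)]),np.hstack([z(t['color'],140,170,80,60),z(s['color'],80,170,160,120)])]))
pickle.dump((c,s,t),open('w7.pkl','wb'))
E
```

```text
[0.5131 0.2856 0.2102] -163.46334167916714 0.15064973709156454 [-0.0143  0.4748 -2.4334] [0.0753 0.0018 0.0659]
```

View pics/s7.png

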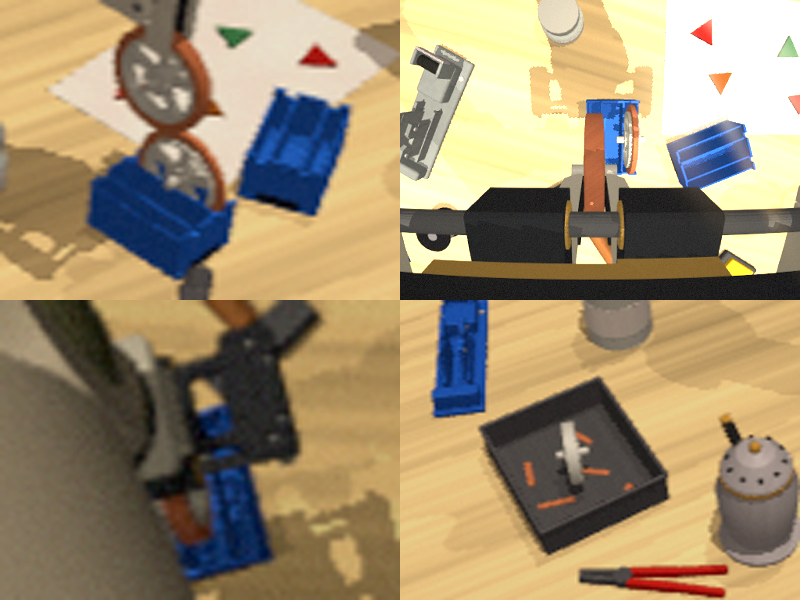

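The reel is lifted clean, with the rack and narrow reel staying put. The bare wheel stands in the pan at (570,455) in the lower-right crop. Next I turn to the dispenser's heading and carry the reel over.

send_rows:
  increments: "0 0 0 5.98;0 0 0 5.98;0 0 0 5.98;0 0 0 5.98;0 0 0 5.98;0 0 0 0;0 0 0 0"

```text
time_s: 18.43
ee_pos: [0.5133, 0.286, 0.2109]
tcp_rot: [-0.0, 0.115, 0.993, -0.0]
force: [-0.5, -0.2, -1.3]
finger_gap: 0.149
gripper_force: 25.0
```

send_rows:
  increments: "-0.8 -1.5 0 0;-1.5 -2.8 0 0;-1.65 -3 0 0;-1.65 -3 0 0;-1.65 -3 0 0;-1.65 -3 0 0;-1.65 -3 0 0;-1.35 -2.5 0 0;-0.8 -1.5 0 0;-0.5 -1 0 0;0 0 0 0;0 0 0 0"

```text
time_s: 19.43
ee_pos: [0.5856, 0.0194, 0.2111]
tcp_rot: [-0.0, 0.116, 0.993, 0.0]
force: [-0.6, 0.0, -2.2]
finger_gap: 0.149
gripper_force: 25.0
```

send_rows:
  increments: "0 0 1 0;0 0 2 0;0 0 2 0;0 0 1.5 0;0 0 1 0;0 0 0.5 0;0 0 0 0;0 0 0 0;0 0 0 0;0 0 0 0"

```text
time_s: 20.27
ee_pos: [0.5863, 0.0191, 0.1321]
tcp_rot: [0.001, 0.116, 0.993, 0.0]
force: [0.3, -0.6, -1.2]
finger_gap: 0.149
gripper_force: 25.0
```

```bash
python3 - <<'E'
from reel import *
import pickle
np.set_printoptions(precision=4,suppress=True)
for i in range(3): c=grab('wrist')
o=telemetry.get_obs();p=o['ee_pos'];q=o['tcp_rot'];M=R.from_quat([q[1],q[2],q[3],q[0]]).as_matrix();tx=M[:2,0];ty=M[:2,1]
print(p,'y ang',np.degrees(np.arctan2(ty[1],ty[0])),o['finger_gap'],o['force'])
d=(np.array([.5856,.019])-p[:2]);print('to go fwd,lat mm',d@tx*1e3,d@ty*1e3)
pickle.dump(c,open('w8.pkl','wb'))
g=cv2.cvtColor(c['color'],cv2.COLOR_BGR2HSV)
cu=((g[...,0]<14)&(g[...,1]>110)&(g[...,2]>50));cu[:,:225]=0;cu[:,275:]=0;cu[:90]=0
rows=np.where(cu.sum(1)>4)[0];v=rows.min();print('first copper row',v)
zc=p[2]-.0225
r=np.where(cu[v+3])[0];oo,dd=ray(c,r.mean()+.5,v)
e=np.array([dd[:2]@tx,dd[2]]);e/=np.linalg.norm(e);n=np.array([-e[1],e[0]])
n=n if n[0]<0 else -n   # circle lies behind (smaller fwd)
# centre = o + k e + .048 n with z=zc
O=np.array([oo[:2]@tx,oo[2]]);k=(zc-O[1]-.048*n[1])/e[1];C=O+k*e+.048*n
print('axle fwd of TCP mm',(C[0]-p[:2]@tx)*1e3)
# rows profile: reel lateral and dispenser edges (z=0)
for vv in range(v+4,v+60,10):
  r=np.where(cu[vv])[0];print(vv,r.min(),r.max()+1)
lo=(g[...,1]<60)
for vv in(80,100,120,140,160):
  r=np.where(lo[vv,195:305])[0]+195
  if len(r):
    a=onz(c,r.min(),vv,0);b=onz(c,r.max()+1,vv,0);m=((a+b)/2)[:2]-p[:2];print(vv,r.min(),r.max()+1,'width %.1f mid fwd %.1f lat %.1f'%(np.linalg.norm(a-b)*1e3,m@tx*1e3,m@ty*1e3))
E
```

```text
[0.5861 0.0189 0.1318] y ang 76.63276085552032 0.14443927979627152 [ 0.1264  0.0821 -1.8827]
to go fwd,lat mm 0.46603030670411233 -0.029560637003372404
first copper row 145
axle fwd of TCP mm 0.34039633291604865
149 238 260
159 237 261
169 236 261
179 236 262
189 235 262
199 235 262
80 212 282 width 65.5 mid fwd 98.9 lat -0.9
100 212 282 width 66.3 mid fwd 80.7 lat -0.9
120 212 282 width 67.1 mid fwd 62.0 lat -1.0
140 213 281 width 66.1 mid fwd 43.0 lat -1.0
160 213 281 width 67.0 mid fwd 23.4 lat -1.1
```

Aligned: axle forward error is about 0.1 mm, the dispenser midline is −1 mm lateral, and the heading matches. Nudge lateral by −0.6 mm and lower.

send_rows:
  increments: "0 -0.06 0.5 0;0 0 0.8 0;0 0 0.8 0;0 0 0.8 0;0 0 0.6 0;0 0 0.5 0;0 0 0.3 0;0 0 0 0;0 0 0 0"

```text
time_s: 21.17
ee_pos: [0.5857, 0.0183, 0.0881]
tcp_rot: [-0.0, 0.116, 0.993, -0.0]
force: [0.4, 0.0, -1.8]
finger_gap: 0.144
gripper_force: 25.0
```

send_rows:
  increments: "0 0 0.1 0;0 0 0.1 0;0 0 0.1 0;0 0 0 0;0 0 0 0"

```text
time_s: 21.58
ee_pos: [0.5857, 0.0184, 0.0853]
tcp_rot: [0.0, 0.116, 0.993, 0.0]
force: [0.1, -0.0, -1.9]
finger_gap: 0.146
gripper_force: 25.0
```

send_rows:
  increments: "0 0 0.1 0;0 0 0.1 0;0 0 0 0;0 0 0 0"

```text
time_s: 21.92
ee_pos: [0.5857, 0.0183, 0.0832]
tcp_rot: [0.0, 0.116, 0.993, -0.0]
force: [0.2, 0.0, -1.8]
finger_gap: 0.149
gripper_force: 25.0
```

send_rows:
  increments: "0 0 0.1 0;0 0 0 0;0 0 0 0"

```text
time_s: 22.17
ee_pos: [0.5858, 0.0183, 0.0825]
tcp_rot: [0.0, 0.116, 0.993, 0.0]
force: [-1.5, 0.2, 2.9]
finger_gap: 0.148
gripper_force: 25.0
```

Contact at exactly the predicted height (TCP .0825): the reel is home. Release and retreat.

send_rows:
  increments: "0 0 0 0;0 0 0 0;0 0 0 0;0 0 0 0;0 0 0 0;0 0 0 0"
  jaw: 0.5

```text
time_s: 22.67
ee_pos: [0.5856, 0.0184, 0.0822]
tcp_rot: [-0.0, 0.116, 0.993, -0.0]
force: [-0.0, 0.4, 0.5]
finger_gap: 0.494
gripper_force: 0.0
```

send_rows:
  increments: "0 0 -0.5 0;0 0 -1.5 0;0 0 -2 0;0 0 -3 0;0 0 -3 0;0 0 -3 0;0 0 -2 0;-2.5 0 0 0;-3 0 0 0;-3 0 0 0;-1.5 0 0 0;0 0 0 0"

```text
time_s: 23.67
ee_pos: [0.6855, -0.0059, 0.2321]
tcp_rot: [0.001, 0.117, 0.993, -0.0]
force: [-0.3, -0.2, 0.4]
finger_gap: 0.502
gripper_force: 0.0
```

send_rows:
  increments: "0 0 0 0;0 0 0 0;0 0 0 0;0 0 0 0;0 0 0 0;0 0 0 0"

```text
time_s: 24.17
ee_pos: [0.6826, -0.0046, 0.2325]
tcp_rot: [0.0, 0.116, 0.993, 0.0]
force: [-0.1, 0.6, -0.4]
finger_gap: 0.498
gripper_force: 0.0
```

```bash
python3 - <<'E'
from reel import *
import pickle
np.set_printoptions(precision=4,suppress=True)
for i in range(2): c=grab('wrist')
o=telemetry.get_obs();p=o['ee_pos'];q=o['tcp_rot'];M=R.from_quat([q[1],q[2],q[3],q[0]]).as_matrix();tx=M[:2,0];ty=M[:2,1]
print(p,o['finger_gap'],o['time_s'])
g=cv2.cvtColor(c['color'],cv2.COLOR_BGR2HSV)
cu=((g[...,0]<14)&(g[...,1]>110)&(g[...,2]>50)).astype('uint8')
n,l,s,ce=cv2.connectedComponentsWithStats(cu)
for i in range(1,n):
  if s[i,4]>150:print('cu',s[i],ce[i])
u,v=proj(c,[.5856,.019,.1]);print(u,v)
C,lat,P,ang,pts,_=fit(c,tx,ty,int(u-25),int(u+25),int(max(v-80,0)),int(v+75))
print('axle pos',P,'z',C[1],'plane ang',ang,'want',np.degrees(np.arctan2(tx[1],tx[0])))
# rack: blue blob before/after in top
a=cv2.imread('pics/top0.png');b=grab('top')['color']
for im in(a,b):
  h=cv2.cvtColor(im,cv2.COLOR_BGR2HSV);m=((h[...,0]>100)&(h[...,0]<130)&(h[...,1]>120)).astype('uint8');m[:,:160]=0;m[:,210:]=0;m[:180]=0;m[235:]=0
  k=np.argwhere(m);print('rack',k.min(0),k.max(0))
E
```

```text
[ 0.6828 -0.0047  0.2324] 0.4991859079336409 24.2667
cu [ 241   34   16   95 1391] [248.1467  80.0359]
cu [ 15 237  28  22 398] [ 27.1106 246.5   ]
248.66570409660022 79.01688366841961
axle pos [0.5847 0.019 ] z 0.056475329997751234 plane ang 166.55824108301522 want 166.63895465939112
rack [191 169] [226 193]
rack [191 168] [226 193]
```

```bash
python3 -c "
from workcell import close_job;print(close_job())"
```

```text
the job is handed in; nothing more can be done
None
```

The job is handed in at about 24 s: the bare wheel is in the scrap pan, the wide reel rests in both dispenser notches and was let go there, and the rack did not move, with the narrow reel still in it.

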